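# Lift the die out of the lidded pot with the tongs

## Robot

A 7-joint arm with a two-finger parallel gripper is mounted at the origin on the work surface. World frame = base frame: x ahead of the robot, y to its left, z up, the work surface at z = 0. Lengths are in m, angles in degrees, forces in N, time in s.
With the tool pointing down it reaches from about 0.4 to 0.85 m from the base axis. Payload 4.5 kg.
Tool frame: the origin (TCP) lies at the very end of the fingers, on their centre line; the grasp point (between the pads) lies 19 mm behind it; z points along the fingers, y is the line along which they close (so a half turn about z gives the same grasp; the last joint's range is limited). The gripper opens to 85 mm and grips with 20 to 120 N. Pads are 22 mm wide; open, the fingers measure 114 mm over their backs; the gripper's body (76 mm by 85 mm) begins 54 mm behind the grasp point. The pads swing forward as they close: fully open they stand 13 mm farther back than shut.
Start: joints at [68.228, 39.483, -11.15, 89.685, 9.013, 51.709, -12.324], TCP at [0.251, -0.572, 0.231] pointing down, gripper open.
Joint ranges: [-172.22, 172.22], [-26.19, 119.32], [-84.43, 86.54], [7.71, 146.69], [-57.33, 237.33], [2.42, 119.75], [-152.13, 152.13]. Speed limits (degrees/s): [147.25, 147.25, 180, 180, 180, 180, 180].

## Interface

Orientations are given as [roll, pitch, yaw] about the fixed x, y, z axes, in that order (R = Rz(yaw) Ry(pitch) Rx(roll)).
In Python, from plant import manip gives the robot as it stands.
- The arm moves only by the tool apply_moves, never from a script. Its argument "moves" is a list of rows, each a list of 5 numbers: the shift along the world's x, y, z in mm, then the turn about the world's z in rad, then the opening in per cent of the stroke, from 0 (shut) to 100 (fully open). A call has 1 to 12 rows; each row shifts and turns the commanded pose from where the row before left it; what a row does not reach is not made up. A row lasts 1/12 s, in which the tool goes at most 41.7 mm and 7.16 degrees, less where a joint would pass 70% of its speed; a pose out of reach is approached as far as the arm can. A call is refused whole if a number of a shift passes 41.7 or a number of a turn 0.125, either way. A call with a gripper value outside its range is refused whole. The fingers move at their own pace and stop on an object; "newtons" is the grip in N (left out, the last holds). Time passes only in rows, so rows that do not move let the fingers close. It gives the time, the measured TCP pose, the force, the opening and the grip force at its end, in the units of the state.
- manip.get_obs(): the state, without advancing time (a new reading comes with each control period).
- manip.snapshot(name): name is "scene" or "top" or "wrist"; returns the picture (384x512x3 uint8, red, green, blue); there is no depth.
- manip.camera_params(name): a dict with "fov_y" (degrees; the focal length in pixels is half the picture's height over the tangent of half this angle, whatever the lens; pixels are square), "cx", "cy" (the principal point, pixels), "R" (3x3) and "t" (3): a world point X has camera coordinates R X + t. Camera axes: x right, y down, z forward; pixel columns grow to the right and rows downward; lengths in m; the calibration is good to about 2 mm. A picture is of the moment at which its call begins: read the wrist's pose just before it. camera_params takes no time and is no camera call; for the wrist camera it gives the pose at the moment of the call.
- manip.hand_in(): hands the job in; it is judged then, once.
The state is a dict: "time": time; "qpos": joint angles; "joint_velocities": joint speeds; "tau": joint torques, N m; "tcp_pos": TCP position; "tcp_rot": TCP orientation; "wrist_force": force on the tool from outside, world axes, zero at the start; "moment": the same for the moment, N m; "width": finger opening in m; "grasp_force": force on a finger pad.
Only numpy, scipy, OpenCV 4.12 (cv2) and the standard library are available. Lean on these libraries where they do the work, as an engineer would, in place of code of your own. Each camera call takes 0.05 s, during which the arm holds its last target. There are 200 camera calls.

## Task

The small tooth die in the lidded pot must come out without being touched by the robot. Lift the lid off the pot by its knob and set it down flat in the round wooden holder without dropping it; then take the spring tongs out of their stand by their arms, reach into the pot with the prongs, close them on the die and lift it at least 10 cm above the pot's rim. Finish while still holding the die up there in the squeezed tongs; leave the pot standing where it is and do not disturb the other things on the bench.

Things in the scene. Friction and masses are not known exactly. Their poses are not given: they have to be found in the camera images.
- pot: Loose, heavy (0.6 kg) white ceramic pot, round, open on top under its lid: outer diameter 88 mm, inner diameter 80, height 46, floor 6 thick. Origin: centre of its underside, z up. Standing on the bench.
- lid_knob (a point): Centre (half-way up) of the lid's black knob, an upright cylinder 20 mm in diameter, 30 tall; z up. Lid: loose aluminium disc, diameter 92, 5 thick, upper face 15 below this point; under it a centring boss, diameter 72, 4 tall, its flat underside 24 below this point, drops inside the pot's rim. About 0.12 kg. Seated in the holder this point is 30 above the bench.
- holder: Fixed round light-wood holder for the lid: a disc of diameter 112 mm with a raised edge ring; recess of inner diameter 100, its floor 6 above the bench, edge 14 above the bench. Origin: centre of its underside. The lid sits in it boss down, knob up.
- stand: Fixed grey plastic stand for the tongs: an upright open-topped box 31 mm (its x) by 68 (its y) and 70 tall on a 90 by 90 foot 5 thick; well 21 by 58 inside, floor 5 above the bench. Origin: centre of its underside, z up. The tongs stand in it upright, prongs down, their y axis along the stand's y.
- tongs_grip (a point): Point midway between the upright grip plates of the steel spring tongs, where they are squeezed. z runs up from prongs to bow, y is the line along which the arms close. Plates 36 mm tall (z), 16 wide (x), centred here; 50 over their outer faces (y) open, 44 closed on the die. Hinges 37 above this point, bow top 45 above. In the stand this point is 108 above the bench. Loose, 0.1 kg.
- tongs_tip (a point): Point midway between the prong tips, at their lower ends, 103 mm below tongs_grip; same axes. Each arm ends in a fork of two upright prongs, 4 thick, at x = -7 and +7, 30 clear below a cross bar. Gap along y between the forks about 41 open (49 over their outsides). The prongs move about 3.5 times as far as the grip plates.
- tongs_left (a joint): Closing angle of the tongs' +y arm about its hinge, rad: 0 = sprung open, about 0.085 = prongs on the die, 0.15 = stop. Springs: squeezing the plates takes about 4 N to begin, 6.5 N when the prongs reach the die; a light squeeze (angle 0.03) carries the tongs open, 20 to 40 N clamps the die well.
- tongs_right (a joint): The same for the -y arm.
- die_centre (a point): Centre (half-way up) of the tan stone tooth die standing upright in the pot, up to 7 off its middle: a round stump 22 mm in diameter and 22 tall with a narrower tooth on top (16 in diameter), 34 tall in all; z up along its axis. About 0.04 kg. Its foot is 17 below this point, on the pot's floor (this point starts 23 above the bench).
- jar: Bystander: small closed jar, diameter 44 mm, 60 tall. Origin: centre of its underside.
- bur_block: Bystander: wooden block 50 by 70 mm, with six upright burs, 53 tall in all. Origin: centre of its underside.
- spatula: Bystander: spatula 170 mm long lying on the bench near the robot, crosswise.
Things that resemble listed ones, but are neither listed nor needed, are in the scene too. What is shaped like the part that bears tongs_grip but pink or yellow is not meant.

How it is judged:
By the outcome, as a careful person would: the job done as asked, in the order asked, and still so for the second after the job is handed in, while the arm keeps its last pose, push and grip.
It also fails if it takes over 72 s, if anything falls off the work surface, if the arm or the gripper's body presses on something with over 40 N, if the wrist force passes 120 N, or if a joint passes its speed limit or range.

## Working session

There is one attempt and no reset: what is moved stays moved. The work goes in short steps, Python scripts to look and compute and a tool call to move; the robot and the scene stay as the last step left them, time stands still between calls to the robot, and variables do not carry over. Pictures are saved under pics/ and viewed, at most 10 in all, crops included, and the job is handed in when it is done.

Besides the shell and the picture viewer there is one more tool, called after "Call:" as a command line: name --pt "numbers of a row" for each row, then --argument value for the rest. apply_moves: Moves the arm, as the interface text tells. Its arguments: {"type":"object","properties":{"moves":{"type":"array","items":{"type":"array","items":{"type":"number"}}},"newtons":{"type":"number"}},"required":["moves"]}

```bash
mkdir -p pics; ls; python3 - <<'E'
from plant import manip
import cv2,numpy as np
o=manip.get_obs();print({k:np.round(v,3) for k,v in o.items()})
ims=[]
for n in("scene","top"):
    im=manip.snapshot(n);cv2.imwrite(f"pics/{n}0.png",im[...,::-1]);p=manip.camera_params(n);print(n,p)
E
```

```text
pics
{'time': np.float64(0.0), 'qpos': array([ 68.227,  39.534, -11.146,  89.746,   9.012,  51.713, -12.325]), 'joint_velocities': array([-0.053, -0.004,  0.063, -0.064,  0.001,  0.106, -0.03 ]), 'tau': array([-0.0000e+00, -5.3963e+01, -1.2660e+00, -1.5855e+01,  9.0000e-03,
        9.0000e-03,  0.0000e+00]), 'tcp_pos': array([ 0.251, -0.572,  0.23 ]), 'tcp_rot': array([-1.7989e+02,  7.0000e-03,  2.3714e+01]), 'wrist_force': array([-0.537,  0.315, -0.13 ]), 'moment': array([-0.018,  0.05 , -0.001]), 'grasp_force': np.float64(0.0), 'width': np.float64(0.085)}
scene {'fov_y': 55.67425535872708, 'cx': 257.3489820723411, 'cy': 197.30109982508364, 'R': array([[ 0.58675436,  0.80952643, -0.01965388],
       [ 0.48925814, -0.37375125, -0.78799522],
       [-0.64524862,  0.45274381, -0.61536758]]), 't': array([-0.28016724, -0.19646687,  1.45586518])}
top {'fov_y': 49.6130832628662, 'cx': 250.74787138093282, 'cy': 194.26428042861602, 'R': array([[-0.02641455, -0.99956301, -0.01326862],
       [-0.98571808,  0.02825247, -0.16601705],
       [ 0.16631937,  0.00869386, -0.98603361]]), 't': array([-0.02726876,  0.55352787,  0.9315991 ])}
```

View pics/top0.png

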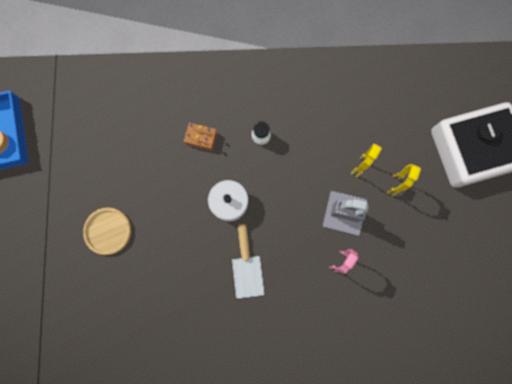

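View pics/scene0.png

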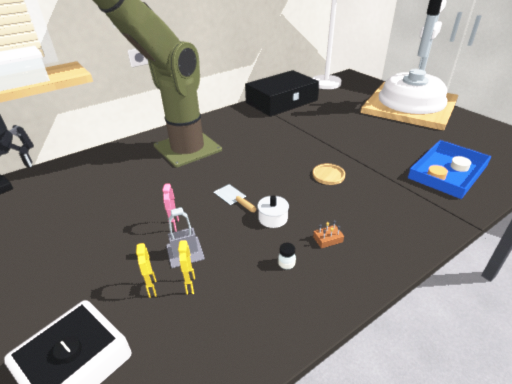

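The top view shows the lid at (228,201) with its knob at (227,198), the holder at (107,231), and the stand foot at (346,213) with the steel tongs. The pink tongs are at (345,262) and the yellow ones at (370,157) and (405,180). The scene view agrees: pot (273,211), holder (329,174), tongs (178,220).

```bash
cat >h.py <<'E'
import numpy as np,cv2
from plant import manip
def ray(p,uv,H=384):
    f=H/2/np.tan(np.radians(p["fov_y"]/2)); d=np.array([(uv[0]-p["cx"])/f,(uv[1]-p["cy"])/f,1.])
    R=np.array(p["R"]); return -R.T@np.array(p["t"]), R.T@d
def plane(p,uv,z):
    c,d=ray(p,uv); return c+d*(z-c[2])/d[2]
def proj(p,X):
    f=192/np.tan(np.radians(p["fov_y"]/2)); q=np.array(p["R"])@X+p["t"]; return q[:2]/q[2]*f+[p["cx"],p["cy"]]
def two(p1,a,p2,b):
    c1,d1=ray(p1,a);c2,d2=ray(p2,b)
    A=np.stack([d1,-d2],1);s=np.linalg.lstsq(A,c2-c1,rcond=None)[0]
    x,y=c1+d1*s[0],c2+d2*s[1];return (x+y)/2,np.linalg.norm(x-y)
def blobs(m,amin=30):
    n,l,s,c=cv2.connectedComponentsWithStats(m.astype(np.uint8));return [(s[i],c[i],l==i) for i in range(1,n) if s[i,4]>=amin]
E
python3 - <<'E'
from h import *
t=cv2.imread("pics/top0.png");s=cv2.imread("pics/scene0.png")
pt=manip.camera_params("top");ps=manip.camera_params("scene")
hsv=cv2.cvtColor(t,cv2.COLOR_BGR2HSV)
m=(hsv[...,0]>8)&(hsv[...,0]<28)&(hsv[...,1]>70)&(hsv[...,2]>90)
for st,c,mm in blobs(m,40):
    e=cv2.minEnclosingCircle(np.argwhere(mm)[:,::-1].astype(np.float32)); print("wood",st,c,e,plane(pt,e[0],.014).round(4))
g=t.min(2)
m=np.zeros_like(g);m[175:225,200:255]=g[175:225,200:255]>110
for st,c,mm in blobs(m,100):
    e=cv2.fitEllipse(max(cv2.findContours(mm.astype(np.uint8),0,1)[0],key=len)); print("lid",st,e,plane(pt,e[0],.051).round(4))
k=np.zeros_like(g);k[190:208,215:240]=g[190:208,215:240]<70
for st,c,mm in blobs(k,10): print("knob",st,c,plane(pt,c,.075).round(4))
# stand foot: greyish
v=t[185:240,318:375].astype(int)
m=np.zeros_like(g);m[185:240,318:375]=(v.min(2)>55)
for st,c,mm in blobs(m,100):
    r=cv2.minAreaRect(np.argwhere(mm)[:,::-1].astype(np.float32));b=cv2.boxPoints(r); print("stand",st,r,[plane(pt,x,.005)[:2].round(3) for x in b],plane(pt,r[0],.005).round(4))
print("scene check: pot lid pred", [proj(ps,plane(pt,(227.5,201),.051)).round(1),proj(ps,plane(pt,(107,231),.014)).round(1)])
a=cv2.resize(t[180:245,310:385],None,fx=5,fy=5,interpolation=cv2.INTER_CUBIC)
b=cv2.resize(s[200:270,150:215],None,fx=5,fy=5,interpolation=cv2.INTER_CUBIC)
H=max(a.shape[0],b.shape[0]);o=np.zeros((H,a.shape[1]+b.shape[1],3),np.uint8);o[:a.shape[0],:a.shape[1]]=a;o[:b.shape[0],a.shape[1]:]=b
cv2.imwrite("pics/crop1.png",o)
E
```

```text
wood [183 123  34  27 653] [199.66003063 135.79019908] ((199.6999969482422, 135.5500030517578), 17.5669002532959) [0.7102 0.0812 0.014 ]
wood [  0 132   7  20 106] [  2.54716981 141.53773585] ((0.0, 141.5), 9.500100135803223) [0.71   0.5824 0.014 ]
wood [350 143  33  35 436] [367.1146789  159.07110092] ((365.5, 159.5), 20.554903030395508) [ 0.6365 -0.3264  0.014 ]
wood [386 163  36  33 544] [405.69669118 178.06433824] ((403.5, 180.5), 21.50591278076172) [ 0.5813 -0.4147  0.014 ]
wood [  83  207   48   49 1857] [106.40603123 230.77167474] ((106.5, 231.0), 24.824481964111328) [0.4783 0.3073 0.014 ]
wood [237 224  13  36 338] [243.14497041 241.21893491] ((243.5, 241.5), 17.846668243408203) [ 0.4442 -0.0219  0.014 ]
lid [ 207  179   41   42 1293] ((227.4254913330078, 199.69384765625), (40.18156433105469, 40.68692398071289), 179.31967163085938) [0.5404 0.0123 0.051 ]
knob [225 195   6   7  32] [227.15625 198.34375] [0.5398 0.0113 0.075 ]
stand [ 318  185   57   55 2980] ((346.0, 212.0), (54.0, 56.0), 90.0) [array([ 0.578, -0.208]), array([ 0.574, -0.345]), array([ 0.442, -0.335]), array([ 0.446, -0.201])] [ 0.5092 -0.2723  0.005 ]
scene check: pot lid pred [array([272.1, 204.6]), array([327.9, 172.3])]
```

View pics/crop1.png

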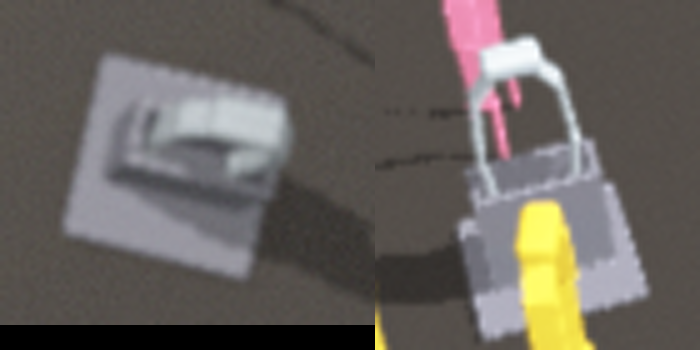

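The left crop shows the grey foot's corners at about (331,191), (368,200), (360,236) and (323,227) in the top image, with the tongs upright along the long axis of the well. I'll head for the pot.

Call:
apply_moves --pt "14 29 0 0 100" --pt "14 29 0 0 100" --pt "14 29 0 0 100" --pt "14 29 0 0 100" --pt "14 29 0 0 100" --pt "14 29 0 0 100" --pt "14 29 0 0 100" --pt "14 29 0 0 100" --pt "14 29 0 0 100" --pt "14 29 0 0 100" --newtons 30

```text
time: 0.93
tcp_pos: [0.3916, -0.2807, 0.2311]
tcp_rot: [-180.0, 0.0, 23.7]
wrist_force: [0.5, -0.2, 1.3]
width: 0.0855
grasp_force: 0.0
```

```bash
python3 - <<'E'
from h import *
pt=manip.camera_params("top")
P=np.array([plane(pt,x,.005)[:2] for x in [(331,191),(367.6,199.6),(359.6,235.6),(323,227)]]);print(P.round(4),P.mean(0))
for i in range(4):
    d=P[(i+1)%4]-P[i];print(np.linalg.norm(d).round(3),np.degrees(np.arctan2(d[1],d[0])).round(1))
o=manip.get_obs();print(o["tcp_pos"],o["tcp_rot"],o["qpos"],o["time"])
E
```

```text
[[ 0.562  -0.239 ]
 [ 0.5381 -0.3267]
 [ 0.4512 -0.3012]
 [ 0.4743 -0.2145]] [ 0.50640959 -0.27035704]
0.091 -105.2
0.091 163.6
0.09 75.1
0.091 -15.6
[ 0.39155545 -0.28066898  0.23113508] [-1.79974325e+02  1.62184826e-02  2.37043566e+01] [ 36.54886187  29.04655713  -9.73763726 113.80154602   7.69731081
  37.78460572 -44.37853226] 0.9333
```

Call:
apply_moves --pt "15 29 0 -0.0675 100" --pt "15 29 0 -0.0675 100" --pt "15 29 0 -0.0675 100" --pt "15 29 0 -0.0675 100" --pt "15 29 0 -0.0675 100" --pt "15 29 0 -0.0675 100" --pt "15 29 0 -0.0675 100" --pt "15 29 0 -0.0675 100" --pt "15 29 0 -0.0675 100" --pt "0 0 0 -0.0675 100" --pt "0 0 0 0 100"

```text
time: 1.85
tcp_pos: [0.5269, -0.0184, 0.2308]
tcp_rot: [-180.0, 0.0, -14.8]
wrist_force: [-0.9, 0.5, 0.7]
width: 0.0854
grasp_force: 0.0
```

```bash
python3 - <<'E'
from h import *
p=manip.camera_params("wrist");o=manip.get_obs();im=manip.snapshot("wrist");np.save("w1.npy",im)
cv2.imwrite("pics/w1.png",im[...,::-1]);print(o["tcp_pos"],o["tcp_rot"],p)
for z,X in((.051,[.5404,.0123,.051]),(.081,[.54,.012,.081]),(.014,[.4783,.3073,.014])):print(proj(p,np.array(X)))
E
```

```text
[ 0.52691436 -0.01838702  0.23083259] [-1.79966606e+02  2.70999641e-02 -1.47727091e+01] {'fov_y': 69.88620329814151, 'cx': 253.62021167138536, 'cy': 190.75472635988694, 'R': array([[-2.55795640e-01, -9.66730489e-01, -8.67533743e-04],
       [-9.15066053e-01,  2.41835662e-01,  3.22753206e-01],
       [-3.11805564e-01,  8.33527136e-02, -9.46482760e-01]]), 't': array([0.11743447, 0.44388691, 0.54554139])}
[226.34762254 164.77585724]
[224.12204585 171.42990963]
[ 50.60720573 247.92451508]
```

View pics/w1.png

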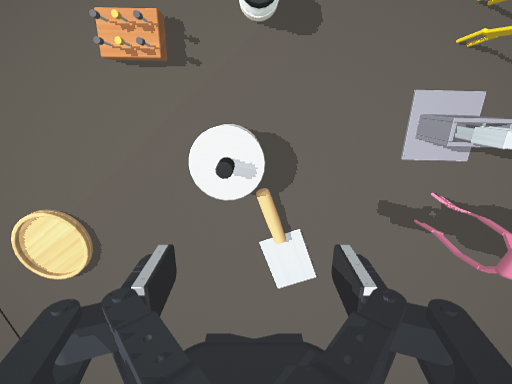

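The wrist view shows the lid disc at about (227,162), knob top (226,167), holder (53,245), and stand foot corners near (415,90), (485,92), (470,161) and (403,160). I'll refine all of these from this one picture.

```bash
python3 - <<'E'
from h import *
p=manip.camera_params("wrist");im=np.load("w1.npy");g=im.min(2)
def win(m,x0,y0,x1,y1):
    o=np.zeros_like(m);o[y0:y1,x0:x1]=m[y0:y1,x0:x1];return o
for st,c,mm in blobs(win(g>110,180,115,275,205),800):
    h=cv2.convexHull(np.argwhere(mm)[:,::-1].astype(np.int32));e=cv2.fitEllipse(h);print("lid",st,e,plane(p,e[0],.051).round(4))
for st,c,mm in blobs(win(im.max(2)<60,208,150,246,185),60):
    e=cv2.minEnclosingCircle(np.argwhere(mm)[:,::-1].astype(np.float32));print("knob",st,e,plane(p,e[0],.079).round(4),plane(p,c,.079).round(4))
hsv=cv2.cvtColor(im,cv2.COLOR_RGB2HSV);m=(hsv[...,1]>70)&(hsv[...,2]>90)
for st,c,mm in blobs(win(m,0,195,105,290),500):
    h=cv2.convexHull(np.argwhere(mm)[:,::-1].astype(np.int32));e=cv2.fitEllipse(h);print("holder",e,plane(p,e[0],.012).round(4))
P=np.array([plane(p,x,.005)[:2] for x in [(415,90.5),(485,92),(470,161),(403,160)]]);print(P.round(3),P.mean(0).round(4))
E
```

```text
lid [ 188  124   77   77 4355] ((226.42877197265625, 161.82997131347656), (76.43502807617188, 77.21522521972656), 152.55191040039062) [0.5429 0.0087 0.051 ]
knob [217 158  17  20 106] ((225.0, 167.5), 10.30786418914795) [0.5426 0.0077 0.079 ] [0.5441 0.0046 0.079 ]
holder ((51.64939498901367, 243.9895782470703), (67.36354064941406, 83.26638793945312), 111.27375030517578) [0.4824 0.3017 0.012 ]
[[ 0.561 -0.24 ]
 [ 0.536 -0.325]
 [ 0.45  -0.306]
 [ 0.475 -0.218]] [ 0.5054 -0.2722]
```

Call:
apply_moves --pt "15 27 0 0 100" --pt "0 0 -25 0 80" --pt "0 0 -25 0 60" --pt "0 0 -25 0 60" --pt "0 0 -25 0 60" --pt "0 0 -25 0 60" --pt "0 0 -25 0 60" --pt "0 0 -15 0 60" --pt "0 0 -10 0 60" --pt "0 0 0 0 60"

```text
time: 2.73
tcp_pos: [0.5397, 0.0043, 0.0546]
tcp_rot: [179.9, 0.2, -15.0]
wrist_force: [0.4, -0.2, -0.0]
width: 0.0515
grasp_force: 0.0
```

```bash
python3 - <<'E'
from h import *
p=manip.camera_params("wrist");o=manip.get_obs();im=manip.snapshot("wrist");cv2.imwrite("pics/w2.png",im[...,::-1]);print(o["tcp_pos"],o["width"])
t=o["tcp_pos"].copy();print(proj(p,t),proj(p,t+[0,0,.019]))
E
```

```text
[0.53968556 0.00428956 0.05460203] 0.05147818669654168
[254.00377592 244.96463721] [254.1054137  263.62855268]
```

View pics/w2.png

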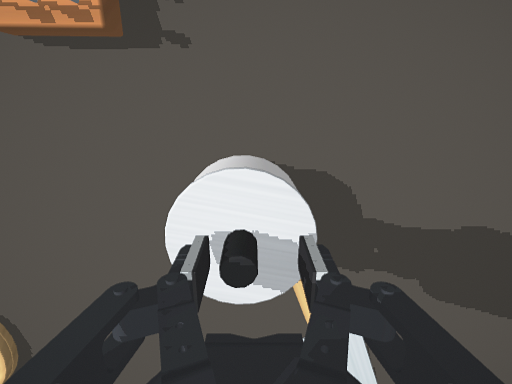

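The knob is between the fingers at column 239 (top face about (239,272)), left of their middle at 254, so I need a shift of a few mm toward +y.

```bash
python3 - <<'E'
from h import *
p=manip.camera_params("wrist");o=manip.get_obs()
print(plane(p,(239,272),.081),plane(p,(239,240),.051+.0)); print(o["tcp_pos"])
E
```

```text
[0.54178581 0.01206664 0.081     ] [0.54350742 0.01311887 0.051     ]
[0.54056491 0.00456315 0.05581146]
```

Call:
apply_moves --pt "1.5 7 0 0 55" --pt "0 0 0 0 30" --pt "0 0 0 0 15" --pt "0 0 0 0 10" --pt "0 0 0 0 10" --pt "0 0 0 0 10" --pt "0 0 0 0 10" --newtons 40

```text
time: 3.37
tcp_pos: [0.5437, 0.0133, 0.0575]
tcp_rot: [-179.9, -0.1, -14.9]
wrist_force: [-0.2, 1.6, 6.0]
width: 0.0186
grasp_force: 39.0
```

Call:
apply_moves --pt "0 0 8 0 10" --pt "0 0 12 0 10" --pt "0 0 20 0 10" --pt "0 0 20 0 10" --pt "0 0 20 0 10" --pt "0 0 15 0 10" --pt "-3 12 5 0 10" --pt "-5 20 0 0 10" --pt "-6 24 0 0 10" --pt "-6 24 0 0 10" --pt "-6 24 0 0 10" --pt "-6 24 0 0 10"

```text
time: 4.37
tcp_pos: [0.5104, 0.1415, 0.1574]
tcp_rot: [-180.0, -0.0, -15.0]
wrist_force: [-0.1, -0.0, -1.1]
width: 0.0189
grasp_force: 39.2
```

Call:
apply_moves --pt "-5 22 0 0 10" --pt "-4 18 0 0 10" --pt "-3 10 0 0 10" --pt "0 5 0 0 10" --pt "0 0 0 0 10" --pt "0 0 0 0 10"

```text
time: 4.87
tcp_pos: [0.4993, 0.1944, 0.1566]
tcp_rot: [179.9, -0.0, -15.0]
wrist_force: [0.6, -1.1, -1.2]
width: 0.0186
grasp_force: 39.2
```

```bash
python3 - <<'E'
from h import *
p=manip.camera_params("wrist");o=manip.get_obs();im=manip.snapshot("wrist");t=manip.snapshot("top")
print(o["tcp_pos"],o["tcp_rot"],o["width"],o["wrist_force"])
hsv=cv2.cvtColor(im,cv2.COLOR_RGB2HSV);m=(hsv[...,1]>70)&(hsv[...,2]>90)
for st,c,mm in blobs(m,500): print(st,c,plane(p,c,.012))
im=im.copy();q=proj(p,np.array([.481,.304,.012]));cv2.circle(im,(int(q[0]),int(q[1])),3,(255,0,0),-1);print(q)
a=np.zeros((384,800,3),np.uint8);a[:,:512]=im[...,::-1];a[:,512:]=t[120:312,50:194,::-1].repeat(2,0).repeat(2,1);cv2.imwrite("pics/w3.png",a)
E
```

```text
[0.49925968 0.19436753 0.15661724] [ 1.79946839e+02 -4.27475117e-02 -1.50411972e+01] 0.018556008751051237 [ 0.62043771 -1.14605631 -1.22128805]
[405  84  39  24 738] [423.47560976  95.60569106] [0.53644295 0.01074537 0.012     ]
[ 443  136   30   76 1635] [458.61100917 173.1706422 ] [ 0.4459995  -0.02049995  0.012     ]
[ 112  169   89   93 5798] [153.13556399 212.48620214] [0.48889891 0.31528307 0.012     ]
[164.99168053 216.27665195]
```

View pics/w3.png

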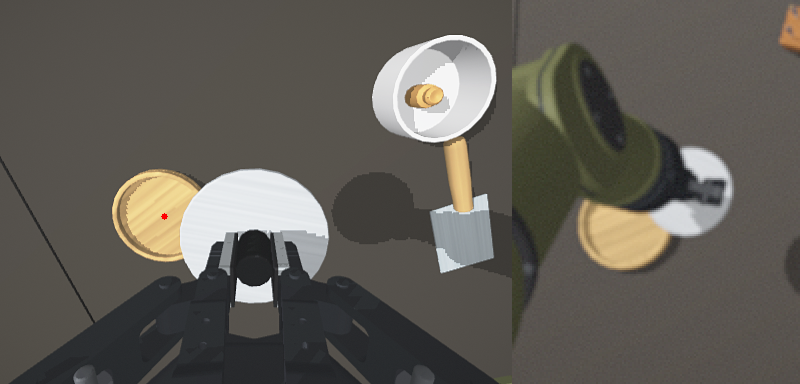

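The lid hangs level in the grip (disc centre about (254,236)), the pot is open with the die at (424,96), and the holder is at about (162,215), partly hidden. I'll fit the holder's visible rim and the lid disc.

```bash
python3 - <<'E'
from h import *
from scipy.optimize import least_squares as ls
p=manip.camera_params("wrist");o=manip.get_obs();im=cv2.imread("pics/w3.png")[:,:512]
hsv=cv2.cvtColor(im,cv2.COLOR_BGR2HSV);m=(hsv[...,1]>70)&(hsv[...,2]>90)
mm=[b for b in blobs(m,500) if b[1][0]<300 and b[1][1]>150][0][2]
def fit(mask,z,sel):
    c=max(cv2.findContours(mask.astype(np.uint8),0,1)[0],key=len)[:,0];c=c[sel(c)]
    P=np.array([plane(p,x,z)[:2] for x in c]);r=ls(lambda v:np.hypot(*(P-v[:2]).T)-v[2],[*P.mean(0),.05],loss="soft_l1",f_scale=.001);print(r.x.round(4),len(c),np.abs(r.fun).mean())
fit(mm,.012,lambda c:(c[:,0]<170))
g=im.min(2)>110;k=np.zeros_like(g);k[160:310,175:335]=g[160:310,175:335]
b=max(blobs(k,500),key=lambda b:b[0][4]);z=o["tcp_pos"][2]+.0095-.015
fit(b[2],z,lambda c:(c[:,1]<225))
print(o["tcp_pos"])
E
```

```text
[0.4794 0.3063 0.0575] 151 0.0004730131252599388
[0.4953 0.1985 0.0501] 217 0.0020741498238942566
[0.49932349 0.19382213 0.15647313]
```

Call:
apply_moves --pt "-2 10 0 0 10" --pt "-4 20 0 0 10" --pt "-4 24 0 0 10" --pt "-4 24 0 0 10" --pt "-4 20 0 0 10" --pt "-2 10 -10 0 10" --pt "0 4 -20 0 10" --pt "0 0 -25 0 10" --pt "0 0 -20 0 10" --pt "0 0 -15 0 10" --pt "0 0 -10 0 10" --pt "0 0 0 0 10"

```text
time: 5.97
tcp_pos: [0.4776, 0.3062, 0.0539]
tcp_rot: [179.8, 0.2, -15.0]
wrist_force: [-0.0, -0.1, -1.7]
width: 0.0186
grasp_force: 39.2
```

```bash
python3 - <<'E'
from h import *
p=manip.camera_params("wrist");o=manip.get_obs();im=manip.snapshot("wrist");cv2.imwrite("pics/w4.png",im[...,::-1]);print(o["tcp_pos"],o["tcp_rot"])
E
```

```text
[0.47759872 0.30618366 0.05386103] [ 1.79779790e+02  1.56543738e-01 -1.50192509e+01]
```

View pics/w4.png

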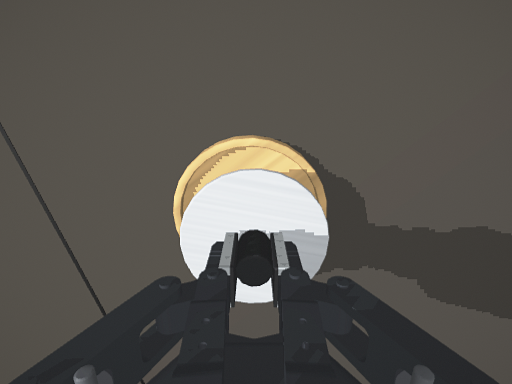

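The lid is above the holder. The holder's outer rim spans columns 173–327 (top row 136) and the lid spans 180–328 (top row 169). Next I'll compute the residual offset.

```bash
python3 - <<'E'
from h import *
from scipy.optimize import least_squares as ls
p=manip.camera_params("wrist");o=manip.get_obs();im=cv2.imread("pics/w4.png")
hsv=cv2.cvtColor(im,cv2.COLOR_BGR2HSV)
wood=(hsv[...,1]>70)&(hsv[...,2]>80);lid=(hsv[...,1]<45)&(im.min(2)>150)
def fit(mask,z,r,ymax):
    pts=[]
    cols=np.where(mask[:ymax].any(0))[0]
    for u in cols: pts.append((u,np.argmax(mask[:,u])))   # top edge
    P=np.array([plane(p,x,z)[:2] for x in pts]);s=ls(lambda v:np.hypot(*(P-v[:2]).T)-r,P.mean(0),loss="soft_l1",f_scale=.001);print(s.x.round(4),len(P),np.abs(s.fun).mean())
k=np.zeros_like(wood);k[130:215,165:335]=wood[130:215,165:335];fit(k,.014,.056,205)
l=np.zeros_like(lid);l[160:236,177:332]=lid[160:236,177:332]
for z in(.046,.0485,.051):fit(l,z,.046,232)
print(o["tcp_pos"])
E
```

```text
[0.481  0.3091] 154 0.00039898260692230965
[0.476  0.3078] 148 0.00022119226389375133
[0.4765 0.3077] 148 0.0003100538210924806
[0.477  0.3076] 148 0.00041439679227549205
[0.47837073 0.30671129 0.05522149]
```

Call:
apply_moves --pt "3.5 1.5 0 0 10" --pt "0 0 -10 0 10" --pt "0 0 -10 0 10" --pt "0 0 -6 0 10" --pt "0 0 -4 0 10" --pt "0 0 -2 0 10" --pt "0 0 0 0 10" --pt "0 0 0 0 10"

```text
time: 6.68
tcp_pos: [0.4823, 0.3092, 0.0243]
tcp_rot: [180.0, 0.0, -15.0]
wrist_force: [-0.4, 0.1, -1.3]
width: 0.0184
grasp_force: 39.2
```

Call:
apply_moves --pt "0 0 -1 0 10" --pt "0 0 -1 0 10" --pt "0 0 -1 0 10" --pt "0 0 0 0 10"

```text
time: 7.02
tcp_pos: [0.4825, 0.3094, 0.0216]
tcp_rot: [-180.0, -0.0, -15.0]
wrist_force: [0.7, -0.1, 0.6]
width: 0.0183
grasp_force: 39.6
```

Call:
apply_moves --pt "0 0 -1 0 10" --pt "0 0 0 0 10" --pt "0 0 0 0 10"

```text
time: 7.27
tcp_pos: [0.4825, 0.3094, 0.0215]
tcp_rot: [-180.0, -0.0, -15.0]
wrist_force: [-0.8, -0.1, 9.2]
width: 0.0184
grasp_force: 40.4
```

Call:
apply_moves --pt "0 0 0.5 0 30" --pt "0 0 0 0 45" --pt "0 0 0 0 45" --pt "0 0 10 0 50" --pt "0 0 20 0 70" --pt "0 0 30 0 80" --pt "0 0 40 0 80" --pt "0 0 40 0 80" --pt "0 0 30 0 80" --pt "0 0 0 0 80"

```text
time: 8.1
tcp_pos: [0.486, 0.3111, 0.1977]
tcp_rot: [-179.5, -0.5, -15.0]
wrist_force: [1.1, 0.6, -0.2]
width: 0.0682
grasp_force: 0.0
```

```bash
python3 - <<'E'
from h import *
p=manip.camera_params("wrist");o=manip.get_obs();im=manip.snapshot("wrist");cv2.imwrite("pics/w5.png",im[...,::-1]);print(o["tcp_pos"],o["tcp_rot"])
E
```

```text
[0.48601406 0.31107646 0.19770117] [-179.46322158   -0.47382111  -15.00398466]
```

View pics/w5.png

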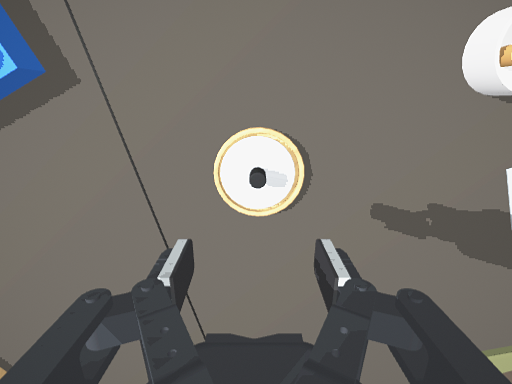

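The lid lies flat and concentric in the holder at (258,172). Now I'll go to the tongs.

Call:
apply_moves --pt "0 -10 20 0 100" --pt "0 -20 20 0 100" --pt "-2 -30 0 0 100" --pt "-2 -30 0 0 100" --pt "-2 -30 0 0 100" --pt "-2 -30 0 0 100" --pt "-2 -30 0 0 100" --pt "-2 -30 0 0 100" --pt "-2 -30 0 0 100" --pt "-2 -30 0 0 100" --pt "-2 -30 0 0 100" --pt "-2 -30 0 0 100"

```text
time: 9.15
tcp_pos: [0.4611, -0.0221, 0.23]
tcp_rot: [180.0, 0.1, -15.0]
wrist_force: [0.4, -0.5, -0.1]
width: 0.0857
grasp_force: 0.0
```

Call:
apply_moves --pt "-2 -30 0 0 100" --pt "-2 -30 0 0 100" --pt "-2 -30 0 0 100" --pt "0 -30 0 0 100" --pt "0 -30 0 0 100" --pt "0 -30 0 0 100" --pt "0 -25 0 0 100" --pt "0 -15 0 0 100" --pt "0 -10 0 0 100" --pt "0 0 0 0 100" --pt "0 0 0 0 100"

```text
time: 10.07
tcp_pos: [0.4559, -0.2499, 0.2302]
tcp_rot: [-179.9, 0.1, -15.0]
wrist_force: [0.6, 0.4, -1.1]
width: 0.0854
grasp_force: 0.0
```

```bash
python3 - <<'E'
from h import *
p=manip.camera_params("wrist");o=manip.get_obs();im=manip.snapshot("wrist");cv2.imwrite("pics/w6.png",im[...,::-1]);print(o["tcp_pos"],o["tcp_rot"],o["width"])
E
```

```text
[ 0.45591299 -0.24988559  0.23018497] [-1.79946852e+02  9.64857551e-02 -1.49629581e+01] 0.08537260905062301
```

View pics/w6.png

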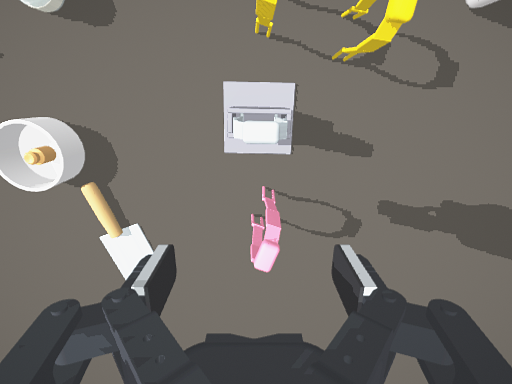

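The tongs are upright in the stand: bow at about (262,132), box rim x 227–293, foot corners (224,82), (295,83), (292,154), (224,152). The pink tongs are on the robot's side at about (265,250). I'll compute positions.

```bash
python3 - <<'E'
from h import *
p=manip.camera_params("wrist");o=manip.get_obs();pt=manip.camera_params("top");ps=manip.camera_params("scene");im=cv2.imread("pics/w6.png")
P=np.array([plane(p,x,.005)[:2] for x in [(224,82),(295,83),(292,154),(224,152.5)]]);print("foot",P.mean(0).round(4));d=P[1]-P[0];e=P[2]-P[3];print(np.degrees(np.arctan2(d[1],d[0])),np.degrees(np.arctan2(e[1],e[0])))
hsv=cv2.cvtColor(im,cv2.COLOR_BGR2HSV)
g=(im.min(2)>150);k=np.zeros_like(g);k[105:155,222:300]=g[105:155,222:300]
for st,c,mm in blobs(k,30):
    print(st,c,plane(p,c,.153).round(4),plane(p,(st[0],c[1]),.14).round(4),plane(p,(st[0]+st[2],c[1]),.14).round(4))
print("pred grip for bow", proj(p,np.array([.506,-.271,.153])),proj(p,np.array([.506,-.271,.108])))
print("pink",two(pt,(349,256),ps,(168,190)), two(pt,(349,256),p,(266,258)))
cv2.imwrite("pics/c7.png",cv2.resize(im[70:170,200:320],None,fx=5,fy=5,interpolation=cv2.INTER_CUBIC))
E
```

```text
foot [ 0.5074 -0.269 ]
-105.6832287905511 -106.18568081854143
[ 224  105   70   50 3063] [257.33268038 129.45510937] [ 0.5116 -0.2665  0.153 ] [ 0.5173 -0.2395  0.14  ] [ 0.5023 -0.2957  0.14  ]
pred grip for bow [264.61704977 134.91673746] [262.8884505  128.65571686]
pink (array([ 0.40117477, -0.24359582,  0.14074273]), np.float64(0.0020008021309732673)) (array([ 0.40000918, -0.24235534,  0.15499617]), np.float64(0.006199829330427681))
```

View pics/c7.png

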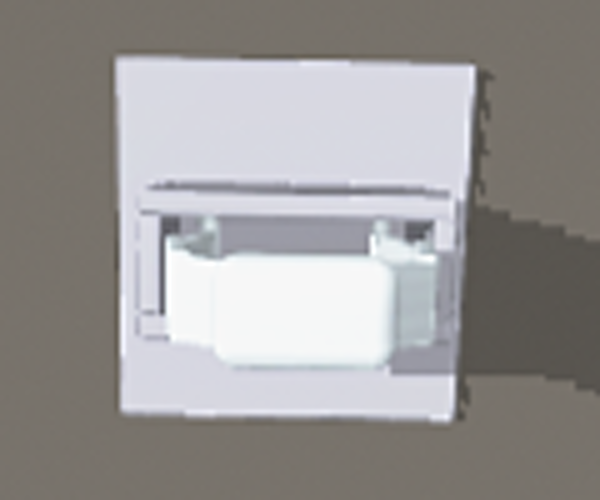

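The crop shows the bow centred at about (261,132) in the full image, with both arms inside the box's well. Its y axis matches the current gripper yaw within 1°.

Call:
apply_moves --pt "10 -4 0 0 100" --pt "14 -5 0 0 100" --pt "14 -5 0 0 100" --pt "9 -4 0 0 100" --pt "4 -1.5 0 0 100" --pt "0 0 0 0 100" --pt "0 0 0 0 100"

```text
time: 10.7
tcp_pos: [0.5069, -0.2689, 0.2306]
tcp_rot: [-180.0, 0.1, -14.9]
wrist_force: [0.9, -0.6, -0.3]
width: 0.0855
grasp_force: 0.0
```

```bash
python3 - <<'E'
from h import *
p=manip.camera_params("wrist");o=manip.get_obs();im=manip.snapshot("wrist");cv2.imwrite("pics/w8.png",im[...,::-1]);print(o["tcp_pos"],o["tcp_rot"],o["width"])
q=proj(p,np.array([.508,-.2695,.153]));print("pred bow",q)
g=im.min(2)>215;k=np.zeros_like(g);a,b=int(q[0]),int(q[1]);k[b-60:b+60,a-60:a+60]=g[b-60:b+60,a-60:a+60]
for st,c,mm in blobs(k,60):
    r=cv2.minAreaRect(np.argwhere(mm)[:,::-1].astype(np.float32));print(st,r,plane(p,r[0],.153).round(4))
E
```

```text
[ 0.50690842 -0.26893775  0.23055357] [-1.79966762e+02  7.86574917e-02 -1.48837018e+01] 0.08550441550505433
pred bow [254.27946819 197.30649539]
[269 164  10  18  65] ((272.960693359375, 172.83709716796875), (19.185962677001953, 4.76999044418335), 57.9946174621582) [ 0.5249 -0.29    0.153 ]
[229 179  41  27 700] ((247.86468505859375, 194.35882568359375), (43.06070327758789, 22.669235229492188), 12.528807640075684) [ 0.512  -0.2649  0.153 ]
```

```bash
python3 - <<'E'
from h import *
p=manip.camera_params("wrist");im=cv2.imread("pics/w8.png").min(2)
for r in range(160,230,4): print(r,''.join('#' if v>215 else '+' if v>170 else '.' if v>120 else ' ' for v in im[r,205:310]))
E
```

```text
160                 +++++++++++++++++++++++++++++++++++++++++++++++++++++++++++++++...                       
164                 .++++++.    ......+.............................#.......  .++++...                       
168                 .++++++.   .+.....+.                           .####++..   #+++...                       
172                 .++++++.++........+                            .+######+++.......                        
176                 .++++++.+++.....                                   .###++........                        
180                 .+++... ##++.                                        .+###.......                        
184                  +++++++#########+++++++++++++.......................+.........+.                        
188                  +++++++########################################+.........+++++#                         
192                         #########################################+.........    .                         
196                           .+####################################++........                               
200                                 ################################++.                                      
204                                  .#############################++                                        
208                                                                                                          
212                                                                                                          
216                                                                                                          
220                                                                                                          
224                                                      +.       +.                                         
228                                                      +.        .
```

Call:
apply_moves --pt "0 -1 -10 0 100" --pt "0 0 -20 0 100" --pt "0 0 -20 0 100" --pt "0 0 -20 0 100" --pt "0 0 -20 0 100" --pt "0 0 -15 0 100" --pt "0 0 -14 0 100" --pt "0 0 -10 0 90" --pt "0 0 -8 0 80" --pt "0 0 -4 0 70" --pt "0 0 0 0 65" --pt "0 0 0 0 65" --newtons 20

```text
time: 11.75
tcp_pos: [0.5075, -0.2713, 0.0901]
tcp_rot: [180.0, -0.0, -15.0]
wrist_force: [-0.2, 0.1, -0.1]
width: 0.0556
grasp_force: 0.1
```

Call:
apply_moves --pt "0 0 -1 0 61" --pt "0 0 0 0 60" --pt "0 0 0 0 58" --pt "0 0 0 0 57" --pt "0 0 0 0 56" --pt "0 0 0 0 56" --pt "0 0 0 0 56"

```text
time: 12.33
tcp_pos: [0.5076, -0.2714, 0.0892]
tcp_rot: [180.0, -0.0, -15.0]
wrist_force: [-0.0, -0.6, 3.9]
width: 0.048
grasp_force: 2.9
```

Call:
apply_moves --pt "0 0 0 0 55" --pt "0 0 0 0 55" --pt "0 0 0 0 55"

```text
time: 12.58
tcp_pos: [0.5077, -0.2711, 0.0891]
tcp_rot: [-180.0, -0.0, -14.9]
wrist_force: [0.1, -0.7, 5.7]
width: 0.0472
grasp_force: 3.6
```

Call:
apply_moves --pt "0 0 3 0 55" --pt "0 0 4 0 55" --pt "0 0 5 0 55" --pt "0 0 8 0 55" --pt "0 0 10 0 55" --pt "0 0 10 0 55" --pt "0 0 0 0 55"

```text
time: 13.17
tcp_pos: [0.5087, -0.272, 0.1313]
tcp_rot: [179.9, -0.2, -15.0]
wrist_force: [0.6, 0.3, -1.4]
width: 0.047
grasp_force: 4.0
```

```bash
python3 - <<'E'
from h import *
p=manip.camera_params("wrist");o=manip.get_obs();im=manip.snapshot("wrist");s=manip.snapshot("scene");print(o["tcp_pos"],o["tcp_rot"],o["width"],o["wrist_force"],o["grasp_force"])
cv2.imwrite("pics/w9.png",im[...,::-1]);cv2.imwrite("pics/s9.png",s[...,::-1])
g=im.min(2)
for r in range(120,330,6): print(r,''.join('#' if v>215 else '+' if v>170 else '.' if v>120 else ' ' for v in g[r,190:330:2]))
E
```

```text
[ 0.50868827 -0.27204423  0.13134184] [179.94859045  -0.24000549 -14.97549826] 0.04701191010477716 [ 0.6440679   0.31509931 -1.35658593] 3.9676247200895887
120                                                                       
126                                                                       
132                                                                       
138                                                                       
144         .++++++++++++++++++++++++++++++++++++++++++++#                
150          ++++++++++++++++++++++++++++++++++++++++++++#                
156          #+++++++++++++++++++++++++++++++++++++++++++#                
162          +++++++++++++++++++++++++++++++++++++++++++++                
168          ++++++##############++++++++++++++++++++++++.                
174          ++++........................................                 
180          +++.........................................                 
186          #...........................................                 
192          +++++++++++++++++++++++++++++++
[... 962 characters left out ...]
       .     .         ..+####    +++++.   
276  .+#   +++..++                   ..     +         .++++++    ##       
282         ++++.....                ...    ..      ++++++++.             
288         ++++++.....               ........   +++++++++++              
294         +++.++....................................++++++              
300          ..++....++++++++++++++++++++++++++++++++..+++.               
306            ..++++++++++++++++++++++++++##########++..                 
312             ++++++++++++++++++++++++++###++++++++++.                  
318             .++++++++++++++++++++++++++++++++++++++.                  
324             .+##########+++++++++++++++++++++++++++.
```

Call:
apply_moves --pt "0 0 12 0 55" --pt "0 0 20 0 55" --pt "0 0 20 0 55" --pt "0 0 20 0 55" --pt "0 5 8 0 55" --pt "0 15 2 0 55" --pt "0 25 0 0 55" --pt "0 30 0 0 55" --pt "0 30 0 0 55" --pt "0 30 0 0 55" --pt "0 30 0 0 55" --pt "0 22 0 0 55"

```text
time: 14.27
tcp_pos: [0.5065, -0.0805, 0.21]
tcp_rot: [-179.9, 0.1, -14.8]
wrist_force: [0.4, 0.2, -1.2]
width: 0.0472
grasp_force: 4.0
```

Call:
apply_moves --pt "0 12 0 0 55" --pt "0 5 0 0 55" --pt "0 0 0 0 55" --pt "0 0 0 0 55"

```text
time: 14.6
tcp_pos: [0.5072, -0.0688, 0.2107]
tcp_rot: [179.9, -0.0, -15.1]
wrist_force: [0.3, -0.9, -1.7]
width: 0.0469
grasp_force: 4.0
```

```bash
python3 - <<'E'
from h import *
p=manip.camera_params("wrist");o=manip.get_obs();im=manip.snapshot("wrist");print(o["tcp_pos"],o["tcp_rot"],o["width"],o["wrist_force"],o["grasp_force"])
cv2.imwrite("pics/w10.png",im[...,::-1])
hsv=cv2.cvtColor(im,cv2.COLOR_RGB2HSV);m=(hsv[...,0]>8)&(hsv[...,0]<28)&(hsv[...,1]>70)&(hsv[...,2]>60)
for st,c,mm in blobs(m,60): print("tan",st,c.round(1),plane(p,c,.023).round(4))
print("pred die/rim",proj(p,np.array([.542,.011,.023])),proj(p,np.array([.542,.011,.046])))
t=o["tcp_pos"];print("pred tip",proj(p,t-[0,0,.084]))
g=im.min(2)
for r in range(100,260,5): print(r,''.join('o' if mv else '#' if v>200 else '+' if v>150 else '.' if v>100 else ' ' for v,mv in zip(g[r,60:330:2],m[r,60:330:2])))
E
```

```text
[ 0.50721183 -0.06882138  0.21067509] [ 1.79922469e+02 -8.48797087e-03 -1.50580384e+01] 0.046861546225843986 [ 0.31850538 -0.91715032 -1.65563007] 3.9632709324359894
tan [  29    0   85   54 3626] [73.3 26.6] [0.7041 0.0749 0.023 ]
tan [421   0  91  37 929] [473.3  16.2] [ 0.604  -0.3325  0.023 ]
tan [496  52  16  11  87] [505.1  56.8] [ 0.5553 -0.3655  0.023 ]
tan [172 151  20  20 233] [182.6 160.6] [0.5383 0.0128 0.023 ]
tan [215 189  18  29 306] [224.2 200.5] [ 0.4751 -0.021   0.023 ]
tan [   0  213   48   73 1160] [ 27.2 246.3] [0.4813 0.2575 0.023 ]
tan [231 216  18  31 252] [240.6 232.7] [ 0.4253 -0.0285  0.023 ]
pred die/rim [182.96521992 157.33427321] [178.07021068 161.51373845]
pred tip [253.81317772 196.18353831]
100                                                          .      .            .     ..      .  .     . .    ..     ..                   
105                                                                     .   . .    . .. .     .      .      . .   ..  .   .      . .       
110                                                     . .   .    .   . .  . . .  ..  
[... 3412 characters left out ...]

235                             .                  .   .   .  ...  . .    ++++. +++........o+ooooo  ++#####.  .....####+++  ++++. . ...    
240                          .      ..        .     . .      ...  .  ... +++++  +++.....    o+ooooo+++######.....  .+###+++  ++++.    . .  
245                                       .    .    .. . .        ..    +++++  +++....#######++oo+###########. .. . .+##+++   ++++.    ... 
250                                             .   .       ... ..     +++++   +++... ########################. .    .###+++  .++++.     ..
255                                              . .    . .    .      +++++   +++....  .#######################.. .   .##+++   .++++.     .
```

```bash
python3 - <<'E'
from h import *
from scipy.optimize import least_squares as ls
p=manip.camera_params("wrist");im=cv2.imread("pics/w10.png");t=manip.snapshot("top")[...,::-1].copy();pt=manip.camera_params("top");cv2.imwrite("pics/t10.png",t)
def fit(p,im,win,side,cam):
    x0,y0,x1,y1=win;hsv=cv2.cvtColor(im,cv2.COLOR_BGR2HSV);g=(im.min(2)>120)|((hsv[...,0]<28)&(hsv[...,1]>70)&(im.max(2)>90))
    k=np.zeros_like(g);k[y0:y1,x0:x1]=g[y0:y1,x0:x1]
    b=max(blobs(k,100),key=lambda b:b[0][4]);c=max(cv2.findContours(b[2].astype(np.uint8),0,1)[0],key=len)[:,0]
    P=np.array([plane(p,q,.046)[:2] for q in c]);e0=P.mean(0)
    C=-np.array(p["R"]).T@p["t"];u=(C[:2]-e0)/np.linalg.norm(C[:2]-e0)
    P=P[(P-e0)@u<.02]   # far side of outline = rim
    P=np.array(P);
    s=ls(lambda v:np.hypot(*(P-v).T)-.044,e0,loss="soft_l1",f_scale=.001);print(b[0],C.round(3),s.x.round(4),np.abs(s.fun).mean().round(4),len(P))
fit(p,im,(140,115,232,203),0,0)
fit(pt,t,(195,170,265,235),0,0)
fit(pt,cv2.imread("pics/top0.png"),(195,170,265,235),0,0)
hsv=cv2.cvtColor(t,cv2.COLOR_BGR2HSV);m=(hsv[...,0]>8)&(hsv[...,0]<28)&(hsv[...,1]>70)&(hsv[...,2]>60);k=np.zeros_like(m);k[180:222,207:250]=m[180:222,207:250]
for st,c,mm in blobs(k,8): print(st,c,plane(pt,c,.03))
E
```

```text
[ 140  120   81   80 5054] [ 0.587 -0.09   0.353] [0.5407 0.0113] 0.0004 144
[208 182  15  30 238] [ 0.39  -0.051  1.01 ] [0.54   0.0133] 0.007 54
[ 207  180   41   41 1264] [ 0.39  -0.051  1.01 ] [0.5453 0.0141] 0.0018 72
```

Call:
apply_moves --pt "3 8 0 0 55" --pt "6 16 0 0 55" --pt "8 21 0 0 55" --pt "8 20 0 0 55" --pt "5 13 0 0 55" --pt "2 6 0 0 55" --pt "0 1 -10 0 55" --pt "0 0 -20 0 55" --pt "0 0 -15 0 55" --pt "0 0 -10 0 55" --pt "0 0 0 0 55" --pt "0 0 0 0 55"

```text
time: 15.7
tcp_pos: [0.5388, 0.0166, 0.1554]
tcp_rot: [179.9, 0.1, -15.0]
wrist_force: [-0.3, -0.1, 0.5]
width: 0.0469
grasp_force: 4.0
```

```bash
python3 - <<'E'
from h import *
p=manip.camera_params("wrist");o=manip.get_obs();im=manip.snapshot("wrist");print(o["tcp_pos"],o["tcp_rot"],o["width"],o["wrist_force"],o["grasp_force"])
cv2.imwrite("pics/w11.png",im[...,::-1]);np.save("p11.npy",p,allow_pickle=True)
hsv=cv2.cvtColor(im,cv2.COLOR_RGB2HSV);m=(hsv[...,0]>8)&(hsv[...,0]<28)&(hsv[...,1]>70)&(hsv[...,2]>60)
for st,c,mm in blobs(m,60): print("tan",st,c.round(1),plane(p,c,.023).round(4))
t=o["tcp_pos"]
for x in(.007,-.007):print("pred tip",proj(p,t+[x*.966,-x*.26,-.084]))
print("die at .538,.0125: foot,stump top,top",[proj(p,np.array([.538,.0125,z])).round(1) for z in(.006,.028,.04)])
print("rim",[proj(p,np.array([.5407+dx,.0113+dy,.046])).round(0) for dx,dy in((.044,0),(-.044,0),(0,.044),(0,-.044))])
g=im.min(2)
for r in range(130,262,3): print(r,''.join('o' if mv else '#' if v>200 else '+' if v>150 else '.' if v>100 else ' ' for v,mv in zip(g[r,180:340:1],m[r,180:340:1])))
E
```

```text
[0.53878557 0.01661278 0.15535884] [ 1.79932522e+02  7.04169283e-02 -1.50494812e+01] 0.04690247755792546 [-0.25548221 -0.11681563  0.49920972] 3.961835727095604
tan [  89    0   93   54 4307] [137.1  26.1] [0.7015 0.0785 0.023 ]
tan [245 168  21  25 358] [255.2 179.7] [0.5389 0.0149 0.023 ]
tan [289 210  26  34 461] [300.  224.1] [ 0.4768 -0.0195  0.023 ]
tan [   0  236   90   83 2035] [ 53.5 272.3] [0.4913 0.273  0.023 ]
pred tip [253.76455444 188.47761322]
pred tip [253.7724265  203.50689474]
die at .538,.0125: foot,stump top,top [array([257.5, 175.5]), array([257.8, 181.3]), array([258. , 184.9])]
rim [array([246., 139.]), array([270., 224.]), array([215., 195.]), array([304., 172.])]
130                                                                                                                                                                 
133                                                                     .+############+++..                                                                         
136                                                            ++########
[... 6156 characters left out ...]
   .+++++++++.                          
250              .+++++++++.     +++++........                                                                 .++++++++++.     .+++++++++.                         
253             .+++++++++.     .............                                                                   .++++++++++.     .++++++++++                        
256            ++++++++++.     ++++++........                                                                  ..+++++++++++      .++++++++++                       
259           ++++++++++.      .............                                                                    ...+++++++++.      .++++++++++.            .++#####.
```

The forks straddle the die's column: prongs at 235–240 and 271–276, so mid 255.5, with the die at 255.3. The row alignment is good too, so I'll descend.

Call:
apply_moves --pt "0 0 -6 0 55" --pt "0 0 -8 0 55" --pt "0 0 -8 0 55" --pt "0 0 -6 0 55" --pt "0 0 -4 0 55" --pt "0 0 0 0 55" --pt "0 0 0 0 55"

```text
time: 16.33
tcp_pos: [0.5392, 0.0177, 0.1235]
tcp_rot: [180.0, 0.0, -15.0]
wrist_force: [0.1, 0.0, -1.0]
width: 0.047
grasp_force: 4.0
```

```bash
python3 - <<'E'
from h import *
p=manip.camera_params("wrist");o=manip.get_obs();im=manip.snapshot("wrist");print(o["tcp_pos"],o["tcp_rot"],o["width"],o["wrist_force"],o["grasp_force"])
cv2.imwrite("pics/w12.png",im[...,::-1])
hsv=cv2.cvtColor(im,cv2.COLOR_RGB2HSV);m=(hsv[...,0]>8)&(hsv[...,0]<28)&(hsv[...,1]>70)&(hsv[...,2]>60)
for st,c,mm in blobs(m,60): print("tan",st,c.round(1))
t=o["tcp_pos"]
for x in(.007,-.007):print("pred tip",proj(p,t+[x*.966,-x*.26,-.084]))
print([proj(p,np.array([.5388,.015,z])).round(1) for z in(.006,.028,.04)])
g=im.min(2)
for r in range(155,240,3): print(r,''.join('o' if mv else '#' if v>200 else '+' if v>150 else '.' if v>100 else ' ' for v,mv in zip(g[r,200:310:1],m[r,200:310:1])))
E
```

```text
[0.53917068 0.01770855 0.12349853] [ 1.79981242e+02  3.30988305e-02 -1.49612597e+01] 0.04700362724882506 [ 0.12542671  0.01284103 -0.99985718] 3.964264690876007
tan [  70    0  104   49 4311] [124.3  23.7]
tan [245 176  24  29 477] [256.6 189.6]
tan [293 222  24  22 265] [305.4 231.1]
tan [   0  250   75   89 2112] [ 43.8 289.6]
pred tip [253.90802273 188.52922055]
pred tip [253.88863107 203.5597048 ]
[array([256.6, 184.3]), array([256.8, 191.5]), array([257. , 195.9])]
155                       .######################################################################++.              
158                      ###########################################################################+.            
161                    ################################################################################+          
164                  +####################################################################################        
167                 #######################################################################################+      
170               ################################
[... 2009 characters left out ...]
+.        
224                     +++++..........##+++++++++++++++++++++++##########+++....######++++###########+ooooooooooo
227                   .+++++..........+++++++++++++++++++++++##################...######+++++#######oooooooooooooo
230                 .+++++..........###++++++++++++++++#+++++###################+..#######++++.#.ooooooooooooooooo
233              .++++.............#########++++++++++############################..########++..+.oooooooooooooooo
236 ++++++++    ++...............      .############################################..#######++++++.    +++++++++o
239 +++++++    .++++............               ++##############################..    ..######+++++++     +++++++++
```

Call:
apply_moves --pt "-0.5 -1.5 -2 0 55" --pt "0 0 -5 0 55" --pt "0 0 -6 0 55" --pt "0 0 -6 0 55" --pt "0 0 -4 0 55" --pt "0 0 -3 0 55" --pt "0 0 -1 0 55" --pt "0 0 0 0 55"

```text
time: 17.05
tcp_pos: [0.5386, 0.0162, 0.0964]
tcp_rot: [180.0, 0.0, -15.0]
wrist_force: [0.6, 0.1, -1.2]
width: 0.0472
grasp_force: 4.0
```

```bash
python3 - <<'E'
from h import *
o=manip.get_obs();im=manip.snapshot("wrist");print(o["tcp_pos"],o["width"],o["wrist_force"],o["grasp_force"])
cv2.imwrite("pics/w13.png",im[...,::-1])
hsv=cv2.cvtColor(im,cv2.COLOR_RGB2HSV);m=(hsv[...,0]>8)&(hsv[...,0]<28)&(hsv[...,1]>70)&(hsv[...,2]>60)
g=im.min(2)
for r in range(170,240,3): print(r,''.join('o' if mv else '#' if v>200 else '+' if v>150 else '.' if v>100 else ' ' for v,mv in zip(g[r,200:310:1],m[r,200:310:1])))
E
```

```text
[0.53863346 0.01621957 0.09642307] 0.04719627930803203 [ 0.60968537  0.0638291  -1.21632017] 3.9646493643522263
170             ############################################################################################.     
173           .###############################################################################################.   
176          ###################################################################################################. 
179        #######+###############################################################################################
182      +######++################################################################################################
185     ######++++##################################+oooooooooooo#################################################
188    ######+++++#####################+...######+ooooooooooooooooooo+#####++.####################################
191   +#####++++++####################+++..#####oooooooooooooooooooooo+####++..###################################
194  .#####+++++++#####################+...####oooo++++++ooooooooooo
[... 1071 characters left out ...]
++++++++##
224     .#####+++++++++++++++..........##+#################################++...#######++++#######+++++++++++++###
227       ######++++++++++++..........++++#####################################...######+++++######++++++++++#####
230         ######++++++++..........+++++++++++++++#############################+..#######+++++####++++++++#####. 
233          .#####+++............+++++++++++++++++++++++++++++++++###############..########++..+++++++++#####+   
236 ++++++++    .++..............++++++++++++++++++++++++++++++++##################+...######++++++.    +++++++++o
239 +++++++     +..............++++++++++++++++++++++++++++##########################..######+++++++.    +++++++++
```

Die sits centred between the prongs. Squeeze.

Call:
apply_moves --pt "0 0 0 0 54" --pt "0 0 0 0 53" --pt "0 0 0 0 52" --pt "0 0 0 0 50" --pt "0 0 0 0 46" --pt "0 0 0 0 40" --pt "0 0 0 0 40" --pt "0 0 0 0 40" --pt "0 0 0 0 40" --newtons 30

```text
time: 17.85
tcp_pos: [0.5388, 0.0162, 0.0969]
tcp_rot: [180.0, 0.0, -15.0]
wrist_force: [-1.0, -0.5, 2.2]
width: 0.043
grasp_force: 30.3
```

Call:
apply_moves --pt "0 0 2 0 40" --pt "0 0 4 0 40" --pt "0 0 6 0 40" --pt "0 0 10 0 40" --pt "0 0 15 0 40" --pt "0 0 20 0 40" --pt "0 0 20 0 40" --pt "0 0 20 0 40" --pt "0 0 20 0 40" --pt "0 0 20 0 40" --pt "0 0 20 0 40" --pt "0 0 14 0 40"

```text
time: 18.85
tcp_pos: [0.5394, 0.0161, 0.2707]
tcp_rot: [-179.9, -0.2, -15.0]
wrist_force: [1.7, -0.6, -1.8]
width: 0.0433
grasp_force: 30.7
```

Call:
apply_moves --pt "0 0 8 0 40" --pt "0 0 5 0 40" --pt "0 0 2 0 40" --pt "0 0 0 0 40" --pt "0 0 0 0 40" --pt "0 0 0 0 40"

```text
time: 19.35
tcp_pos: [0.5383, 0.0162, 0.2819]
tcp_rot: [180.0, 0.1, -15.0]
wrist_force: [0.2, -0.3, -0.4]
width: 0.0432
grasp_force: 30.7
```

```bash
python3 - <<'E'
from h import *
o=manip.get_obs();p=manip.camera_params("wrist");im=manip.snapshot("wrist");s=manip.snapshot("scene");ps=manip.camera_params("scene");print(o["tcp_pos"],o["width"],o["wrist_force"],o["grasp_force"])
for n,I,P in(("w14",im,p),("s14",s,ps)):
    cv2.imwrite(f"pics/{n}.png",I[...,::-1])
    hsv=cv2.cvtColor(I,cv2.COLOR_RGB2HSV);m=(hsv[...,0]>8)&(hsv[...,0]<28)&(hsv[...,1]>70)&(hsv[...,2]>60)
    q=proj(P,o["tcp_pos"]-[0,0,.073]);print(n,"pred die",q)
    for st,c,mm in blobs(m,15):
        if np.linalg.norm(c-q)<60: print(st,c)
E
```

```text
[0.53825913 0.01623612 0.28194674] 0.043239842804662 [ 0.16466979 -0.30994254 -0.3883688 ] 30.74702739715576
w14 pred die [253.85422758 200.49037974]
[279 179  25  49 460] [291.01304348 200.51086957]
[243 183  23  34 541] [254.38262477 199.49722736]
s14 pred die [273.80842403 159.06263996]
[270 152   9  16  75] [274.53333333 160.22666667]
[312 163  34  22 239] [327.11715481 175.9707113 ]
[236 196  21  17 160] [246.3125 204.3125]
```

```bash
python3 - <<'E'
from h import *
a=cv2.imread("pics/s9.png");b=cv2.imread("pics/s14.png")
d=cv2.absdiff(a,b).max(2)>50
for st,c,mm in blobs(cv2.morphologyEx(d.astype(np.uint8),cv2.MORPH_OPEN,np.ones((3,3))),40): print(st,c.round())
print(manip.get_obs()["grasp_force"]);print(manip.hand_in())
E
```

```text
[ 119    0   51  132 4874] [143.  60.]
[ 177    0   24   86 1170] [190.  30.]
[ 249    0   54   79 2600] [275.  33.]
[268 110  13  13  95] [274. 115.]
[167 121   8   7  40] [170. 124.]
[269 120  18  47 309] [277. 146.]
[265 124   4  14  54] [267. 130.]
[171 142   8  10  67] [174. 146.]
[168 155  15  12  96] [176. 160.]
[156 161  18   5  64] [165. 163.]
[162 183  19  22 264] [169. 194.]
[270 207   7   8  48] [273. 211.]
30.746929049491882
the job is handed in; nothing more can be done
None
```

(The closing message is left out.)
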